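# Reload and close the exhaust filter housing

### The arm

A 7-joint arm with a two-finger parallel gripper is mounted at the origin on the work surface. World frame = base frame: x ahead of the robot, y to its left, z up, the work surface at z = 0. Lengths are in mm, angles in degrees, forces in N, time in s.
With the tool pointing down it reaches from about 400 to 850 mm from the base axis. Payload 10.4 kg.
Tool frame: the origin (TCP) lies between the finger pads; the fingertips stand 22 mm ahead of it and the grasp point (between the pads) lies 3 mm ahead of it; z points along the fingers, x is the direction in which the jaws open and shut, and the axes are right-handed (so a half turn about z gives the same grasp; the last joint's range is limited). The gripper opens to 85 mm and grips with 20 to 120 N. Pads are 22 mm wide; open, the fingers measure 114 mm over their backs; the gripper's body (76 mm by 85 mm) begins 54 mm behind the grasp point. The pads swing forward as they close: fully open they stand 13 mm farther back than shut.
Start: joints at [-66.841, 19.034, -3.707, 83.658, 1.238, 77.344, -5.071], TCP at [258.715, 568.962, 228.138] pointing down, gripper open.
Joint ranges: [-148.97, 148.97], [-28.65, 121.19], [-84.17, 76.75], [9.2, 138.47], [-72.65, 252.65], [3.7, 117.97], [-149.18, 149.18]. Speed limits (degrees/s): [127.2, 127.2, 159.86, 159.86, 180, 180, 180].

### API

Orientations are given as [roll, pitch, yaw] about the fixed x, y, z axes, in that order (R = Rz(yaw) Ry(pitch) Rx(roll)).
In Python, from cell import sense, camera, calibration, finish_job gives the robot as it stands. The module is installed in compiled form; this text tells all that it offers.
- The arm moves only by the shell command python3 -m pendant 'ROWS' [FORCE]. ROWS is JSON, a list of rows, each a list of 3 entries, a list of its own where there are three numbers: the shift along the world's x, y, z normalised to -1 to 1, where 1 is 0.5 m, then the turn about the world's z normalised to -1 to 1, where 1 is pi rad, then the finger opening in mm, from 0 to 85.4. In form: [[[x, y, z], spin, jaw], ...]. A call has 1 to 8 rows; each row shifts and turns the commanded pose from where the row before left it; what a row does not reach is not made up. A row lasts 1/8 s, in which the tool goes at most 62.5 mm and 10.7 degrees, less where a joint would pass 70% of its speed; a pose out of reach is approached as far as the arm can. A call with a number of a shift or a turn outside -1 to 1 is refused whole. A call with a gripper value outside its range is refused whole. The fingers move at their own pace and stop on an object; FORCE is the grip in N (left out, the last holds). Time passes only in rows, so rows that do not move let the fingers close. It gives the time, the measured TCP pose, the force and the opening at its end, in the units of the state.
- sense(): the state, without advancing time (a new reading comes with each control period).
- camera(name): name is "scene" or "top" or "wrist"; returns the picture (384x512x3 uint8, blue, green, red); there is no depth.
- calibration(name): a dict with "fx", "fy", "cx", "cy" (pixels), "extrinsics" (4x4, takes a point from camera to world coordinates). Camera axes: x right, y down, z forward; pixel columns grow to the right and rows downward; lengths in mm; the calibration is good to about 2 mm. The wrist camera is an equidistant fisheye: a pixel r from the principal point sees the ray r / f radians off the axis. A picture is of the moment at which its call begins: read the wrist's pose just before it. calibration takes no time and is no camera call; for the wrist camera it gives the pose at the moment of the call.
- finish_job(): hands the job in, once; it reports no verdict.
The state is a dict: "time": time; "joint_pos": joint angles; "qd": joint speeds; "effort": joint torques, N m; "position": TCP position; "eef_rot": TCP orientation; "ft_force": force on the tool from outside, world axes, zero at the start; "wrist_torque": the same for the moment, N m; "opening": opening from 0.0 (shut) to 1.0 (fully open).
Only numpy, scipy, OpenCV 4.12 (cv2) and the standard library are available. Lean on these libraries where they do the work, as an engineer would, in place of code of your own. Each camera call takes 0.05 s, during which the arm holds its last target. There are 200 camera calls.

### The job

Pull every filter cartridge off the clip rail and put them all inside the white filter housing. Then seat the blue cover over the centre stud, flush on the housing's rim all round, and screw the red wing nut down clockwise until it is snug on the cover. Leave the other things on the bench alone.

Things in the scene. Friction and masses are not known exactly. Their poses are not given: they have to be found in the camera images.
- housing: Fixed open white filter housing, 218 (its x) x 200 (its y) x 86 mm high, walls 5 mm, floor 6 mm; origin at the centre of its underside. A steel stud in its centre carries the red wing nut, which never comes off. Room for one cartridge in each quarter, e.g. centred at x = +-68, y = +-40 mm with its green fin along the housing's x.
- stud (a point): Point on the stud's axis level with the housing's rim, 86 mm above its underside. The stud's tip is 48 mm higher.
- nut_mid (a point): Centre of the wing nut's bar, on the stud's axis, 15 mm above the bar's flat underside. Upright red bar 60 mm long (its y), 10 mm thick (its x; pinch it across this) and 30 mm high, with two ears at its ends 6 mm higher. It starts with its underside about 18 mm above the housing's rim (12 mm above the top of a seated cover). z up.
- wingnut (a joint): Turn of the wing nut in rad, growing clockwise from above; each full clockwise turn screws it 10 mm down; it stays where left (friction 0.04 N m). At 0 its bar lies along the housing's y; it starts within 0.15 of that, so that it can pass the cover's slot. It meets the top of a seated cover at about 7.85, its bar then crossing the slot; dead stop at 8.35.
- cover_mid (a point): Centre of the blue cover's plate, half-way through it (loose, 0.25 kg): 218 (its x) x 200 (its y) x 6 mm, with a middle slot 28 (x) by 76 mm (y) that passes the wing nut when its bar lies along the slot. 4 corner lugs below, 10 mm deep, fit inside the housing's walls with 2.5 mm of play, either way round; seated, this point is 3 mm above point stud. It starts on the table. z up.
- cover_fin (a point): Centre of the cover's black upright grip fin: 12 mm thick (cover's x), 60 mm long (cover's y), 45 mm high above the plate, centred 80 mm from the cover's centre along its +x; this point is 25.5 mm above the plate's middle.
- rail: Fixed clip rail: grey base 310 (its x) x 130 mm, origin at the centre of its underside; four stations at x = -108, -36, 36, 108 mm, y = 0. The cartridges stand on the base's top (10 mm) over a low bar. At each station a sprung steel catch at the rail's +y side overlaps a bump on the cartridge's end: pulled straight up, the catch gives way within about 10 mm at some 5 to 10 N.
- cart1_mid (a point): White filter cartridge with green fin, 0.16 kg (may be absent): body 40 (its x) x 64 (its y) x 35 mm high, on it an upright fin 12 mm thick (x), 50 mm long (y) and 35 mm high, to be pinched across its 12 mm. 70 mm high in all; this point is its centre, half-way up, 17.5 mm below the fin's middle. x, y, z as the rail's when it is clipped on.
- cart2_mid (a point): White filter cartridge with green fin, 0.16 kg (may be absent): body 40 (its x) x 64 (its y) x 35 mm high, on it an upright fin 12 mm thick (x), 50 mm long (y) and 35 mm high, to be pinched across its 12 mm. 70 mm high in all; this point is its centre, half-way up, 17.5 mm below the fin's middle. x, y, z as the rail's when it is clipped on.
- cart3_mid (a point): White filter cartridge with green fin, 0.16 kg (may be absent): body 40 (its x) x 64 (its y) x 35 mm high, on it an upright fin 12 mm thick (x), 50 mm long (y) and 35 mm high, to be pinched across its 12 mm. 70 mm high in all; this point is its centre, half-way up, 17.5 mm below the fin's middle. x, y, z as the rail's when it is clipped on.
- cart4_mid (a point): White filter cartridge with green fin, 0.16 kg (may be absent): body 40 (its x) x 64 (its y) x 35 mm high, on it an upright fin 12 mm thick (x), 50 mm long (y) and 35 mm high, to be pinched across its 12 mm. 70 mm high in all; this point is its centre, half-way up, 17.5 mm below the fin's middle. x, y, z as the rail's when it is clipped on.
- wrench: Bystander: steel wrench 160 mm long near the robot; origin at its underside.
- timer: Bystander: orange timer 70 x 70 x 30 mm near the robot; origin at its underside.
- beaker: Bystander: white beaker 72 mm wide, 90 mm high; origin at its underside.
- jar: Bystander: white jar with red lid, 70 mm wide, 80 mm high; origin at its underside.

How it is judged (in metres and radians):
On the way, in this order (a step that is already met when the one before it is completed fails the run):
1. every cartridge is off the rail and inside the housing (x of cart1_mid in the frame of housing between -0.092 and 0.092 m and y of cart1_mid in the frame of housing between -0.085 and 0.085 m and z of each of cart1_mid, cart2_mid, cart3_mid, cart4_mid in the frame of housing below 0.062 m and x of cart2_mid in the frame of housing between -0.092 and 0.092 m and y of cart2_mid in the frame of housing between -0.085 and 0.085 m and x of cart3_mid in the frame of housing between -0.092 and 0.092 m and y of cart3_mid in the frame of housing between -0.085 and 0.085 m and x of cart4_mid in the frame of housing between -0.092 and 0.092 m and y of cart4_mid in the frame of housing between -0.085 and 0.085 m), for 0.2 s.
2. the cover is seated flush on the rim around the stud, the wing nut not yet down on it (horizontal distance between cover_mid and stud below 0.006 m and z of cover_mid in the frame of housing between 0.0865 and 0.0915 m and angle between cover_mid's own z axis and vertical below 0.025 rad and value of joint wingnut below 6.5 rad), for 0.2 s.
3. the wing nut is snug on the cover (horizontal distance between cover_mid and stud below 0.006 m and z of cover_mid in the frame of housing between 0.0865 and 0.0915 m and angle between cover_mid's own z axis and vertical below 0.025 rad and value of joint wingnut above 7.7 rad), for 0.2 s.
At the end, for the whole second after the job is handed in: Every cartridge lies inside the housing below its rim, the cover rests flush on the rim (centred within 6 mm on the stud, level within 0.025 rad, height within 2.5 mm), and the wing nut is screwed down onto it (joint above 7.7, which is within 0.3 mm of the cover) (all of step 1 and all of step 3 and velocity of joint wingnut between -0.05 and 0.05 rad/s); the robot touches nothing.
It fails at once if one of the other things on the bench is moved more than 30 mm from its place (distance of any of wrench, timer, beaker, jar from where it was at the start of the episode above 0.03 m).
Of cart1, cart2, cart3, cart4 only 2 to 4 are there at a start; the rules pass over those that are not, and their reading is None.
At some moment in a run one of cover may be knocked a few centimetres aside while the robot is not near it.
Once in a run the grip may slacken for a moment while it holds something.
It also fails if it takes over 210 s, if anything falls off the work surface, if the arm or the gripper's body presses on something with over 40 N, if the wrist force passes 120 N, or if a joint passes its speed limit or range.

## Working session

There is one attempt and no reset: what is moved stays moved. The work goes in short steps, Python scripts to look and compute and a shell command to move; the robot and the scene stay as the last step left them, time stands still between calls to the robot, and variables do not carry over. Pictures are saved under pics/ and viewed, about 12 in all and at most 16, crops included, and the job is handed in when it is done.

```bash
mkdir -p pics; python3 - <<'E'
from cell import *
import cv2,numpy as np
a=camera("scene");b=camera("top")
cv2.imwrite("pics/s1.png",a);cv2.imwrite("pics/t1.png",b)
for n in("scene","top"):
    c=calibration(n);print(n,c["fx"],c["fy"],c["cx"],c["cy"],np.round(c["extrinsics"],3).tolist())
print(sense())
E
```

```text
scene 413.06951979914606 413.06951979914606 257.59239429039496 193.59841738921205 [[-0.672, 0.447, -0.591, 1330.435], [0.741, 0.412, -0.53, 677.756], [0.006, -0.794, -0.608, 880.634], [0.0, 0.0, 0.0, 1.0]]
top 463.31086889646036 463.31086889646036 252.99459554273085 182.20902869358844 [[0.014, -0.994, 0.105, 436.702], [-1.0, -0.014, 0.004, 14.011], [-0.003, -0.106, -0.994, 1176.032], [0.0, 0.0, 0.0, 1.0]]
{'time': 0.1, 'joint_pos': array([-66.84029013,  19.06875127,  -3.7063498 ,  83.69969638,
         1.23751392,  77.3443526 ,  -5.07140825]), 'qd': array([ 0.02860858, -0.07047695, -0.05632133, -0.21520251, -0.12887431,
       -0.00990389,  0.09203374]), 'effort': array([ 1.05811650e-03, -6.26745272e+01,  4.89182502e-02, -3.92429245e+01,
        1.63102074e-02,  7.06357474e-03, -2.71578745e-05]), 'position': array([258.60275404, 568.62187918, 227.40361159]), 'eef_rot': array([1.79996566e+02, 7.28840665e-02, 6.55450799e+01]), 'ft_force': array([-1.13088715, -0.6075858 , -0.02057839]), 'wrist_torque': array([-0.06190186, -0.01140983, -0.03302579]), 'opening': 1.0001762298700823}
```

View pics/t1.png

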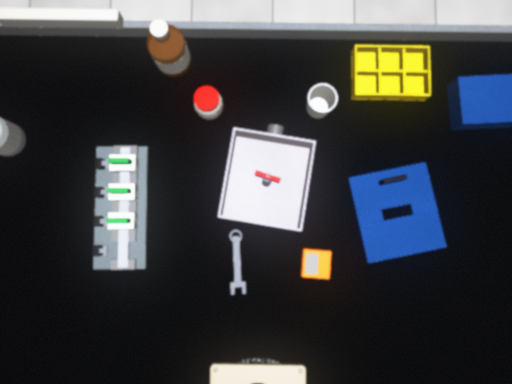

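View pics/s1.png

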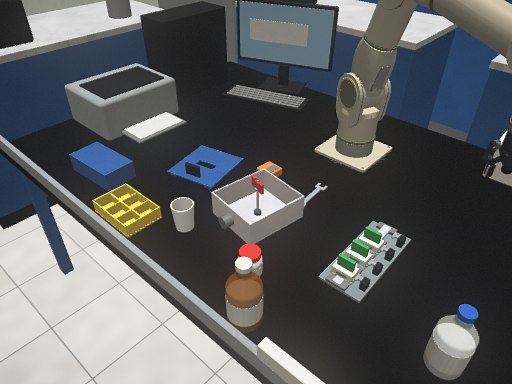

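The top view shows 3 cartridges on the rail (green fins near (120,161), (120,191), (119,221)), with the catches on the left. The housing is centred near (267,180) with the nut bar across it. The cover is at (397,212) with its fin at (393,180). The wrench, timer, jar and beaker are clear of all of these. The scene view agrees.

```bash
cat > h.py <<'E'
import cv2,numpy as np
from cell import *
def pix2w(n,uv,z,C=None):
    c=C or calibration(n);E=np.array(c["extrinsics"]);uv=np.atleast_2d(np.float64(uv))
    a=(uv[:,0]-c["cx"])/c["fx"];b=(uv[:,1]-c["cy"])/c["fy"]
    if n=="wrist":
        r=np.hypot(a,b)+1e-12;d=np.c_[np.sin(r)*a/r,np.sin(r)*b/r,np.cos(r)]
    else: d=np.c_[a,b,np.ones_like(a)]
    d=d@E[:3,:3].T;o=E[:3,3]
    return o+d*((z-o[2])/d[:,2])[:,None]
def mask(im,col):
    h=cv2.cvtColor(im,cv2.COLOR_BGR2HSV)
    R={"green":((45,80,40),(85,255,255)),"blue":((100,150,60),(125,255,255)),"red":((0,130,80),(8,255,255)),"white":((0,0,110),(179,60,255))}
    return cv2.inRange(h,*R[col])
def blobs(m,amin=30):
    c,_=cv2.findContours(m,cv2.RETR_EXTERNAL,cv2.CHAIN_APPROX_NONE)
    return sorted([k for k in c if cv2.contourArea(k)>amin],key=cv2.contourArea,reverse=True)
def rect(n,k,z):
    P=pix2w(n,k[:,0,:],z)[:,:2].astype(np.float32);return cv2.minAreaRect(P)
E
python3 - <<'E'
from h import *
im=cv2.imread("pics/t1.png")
np.set_printoptions(precision=1,suppress=True)
for col,z in(("green",80),("red",137),("blue",16)):
    for k in blobs(mask(im,col)):
        r=rect("top",k,z);P=pix2w("top",k[:,0,:],z);print(col,cv2.boundingRect(k),np.round(r[0],1),np.round(r[1],1),round(r[2],1),P.min(0)[:2],P.max(0)[:2])
m=mask(im,"white");m[:,:205]=0;m[:,330:]=0;m[:120]=0
for k in blobs(m,500):
    r=rect("top",k,86);print("housing",np.round(r[0],1),np.round(r[1],1),r[2])
k=blobs(mask(im,"blue"),500)
g=cv2.inRange(cv2.cvtColor(im,cv2.COLOR_BGR2HSV),(0,0,60),(179,80,200));g[:,:85]=0;g[:,160:]=0;g[:140]=0;g[280:]=0
for k in blobs(g,500):
    r=rect("top",k,10);print("rail",np.round(r[0],1),np.round(r[1],1),r[2])
E
```

```text
green (107, 188, 23, 5) [529.8 339.3] [ 9.5 52.5] 0.8 [524.7 313.1] [534.3 365.6]
green (108, 158, 23, 5) [601.9 340.2] [ 9.7 52.8] 0.8 [596.7 313.7] [606.4 366.7]
green (106, 219, 23, 4) [457.6 338.5] [ 7.1 52.1] 0.8 [453.7 312.4] [461.5 364.6]
red (193, 85, 27, 26) [741.4 129.6] [59.  59.9] 0.8 [711.9  99.8] [771.1 159.7]
blue (348, 161, 100, 103) [ 491.1 -341. ] [224.2 206.3] 12.4 [ 363.  -464.1] [ 619.7 -220. ]
blue (456, 73, 56, 56) [ 779.  -570.2] [142.  147.8] 89.4 [ 705.9 -642. ] [ 852.2 -498.4]
housing [572.6 -15.2] [205.2 244.6] 81.25660705566406
housing [119.8   2.3] [ 48.1 219.9] 0.8713175058364868
housing [367.3  53.3] [149.1  35.1] 2.2017130851745605
rail [495.1 352.8] [317.9 136.6] 1.3325318098068237
```

```bash
python3 -m pendant '[[[0.078,-0.065,0],-0.0514,40],[[0.078,-0.065,0],-0.0514,40],[[0.078,-0.065,0],-0.0514,40],[[0.078,-0.065,0],-0.0514,40],[[0.078,-0.065,0],-0.0514,40],[[0.078,-0.065,0],-0.0514,40],[[0.078,-0.065,0],-0.0514,40],[[0,0,0],0,40]]' 60; python3 - <<'E'
from h import *
im=camera("wrist");cv2.imwrite("pics/w1.png",im)
c=calibration("wrist");print({k:np.round(v,2).tolist() for k,v in c.items()})
for k in blobs(mask(im,"green"),100):
    r=rect("wrist",k,80);print(cv2.boundingRect(k),np.round(r[0],1),np.round(r[1],1),round(r[2],1))
print(sense()["joint_pos"])
E
```

```text
time: 1.1
position: [534.9, 336.9, 227.7]
eef_rot: [179.9, -0.1, 0.3]
ft_force: [0.2, 0.1, -0.2]
opening: 0.47
{'fx': 297.32, 'fy': 297.32, 'cx': 256.86, 'cy': 191.75, 'extrinsics': [[1.0, 0.01, 0.0, 532.29], [0.01, -0.97, -0.26, 405.67], [0.0, 0.26, -0.97, 373.23], [0.0, 0.0, 0.0, 1.0]]}
(316, 149, 12, 48) [599.1 347.1] [11.3 49.2] 1.9
(177, 152, 13, 47) [457.3 343.1] [11.1 48.7] 1.6
(247, 150, 11, 48) [528.2 345. ] [ 9.8 48.7] 2.3
[-48.29932199  19.99521669  15.11221193  83.42178303  -5.19366217
  77.3193117  -32.31536947]
```

View pics/w1.png

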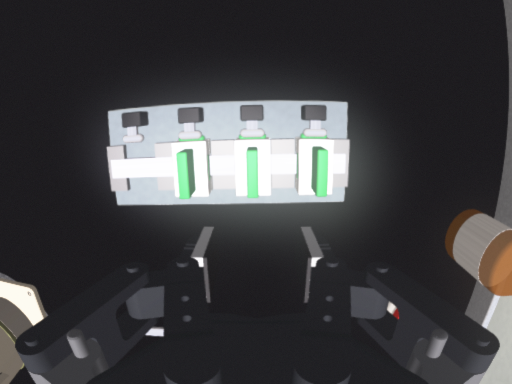

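The wrist view shows all three fins, at (184,175), (252,173) and (321,172). The top view agrees to about 5 mm, at (529,342), yaw about 1.5°.

```bash
python3 -m pendant '[[[-0.012,0.01,0],0.008,40],[[0,0,-0.08],0,40],[[0,0,-0.08],0,40],[[0,0,-0.08],0,40],[[0,0,-0.06],0,40],[[0,0,-0.014],0,40],[[0,0,0],0,0],[[0,0,0],0,0]]' 60;python3 -m pendant '[[[0,0,0],0,0],[[0,0,0],0,0],[[0,0,0],0,0],[[0,0,0],0,0]]'
```

```text
time: 2.15
position: [526.4, 347.3, 72.9]
eef_rot: [-179.9, -0.1, 2.3]
ft_force: [0.6, -0.7, 0.3]
opening: 0.115
time: 2.65
position: [526.7, 347.0, 72.6]
eef_rot: [-179.9, -0.1, 2.2]
ft_force: [1.1, -0.3, 6.1]
opening: 0.107
```

```bash
python3 -m pendant '[[[0,0,0.02],0,0],[[0,0,0.02],0,0],[[0,0,0.03],0,0],[[0,0,0.06],0,0],[[0,0,0.09],0,0],[[0,0,0.1],0,0],[[0,0,0],0,0]]' 70; python3 - <<'E'
from h import *
print(sense()["opening"])
im=camera("wrist");cv2.imwrite("pics/w2.png",im)
im=camera("top");cv2.imwrite("pics/t2.png",im[100:300,60:360].repeat(2,0).repeat(2,1))
E
```

```text
time: 3.52
position: [527.5, 347.6, 237.0]
eef_rot: [-179.7, -0.4, 2.2]
ft_force: [0.6, -0.5, -1.2]
opening: 0.104
0.10359733937365478
```

View pics/w2.png

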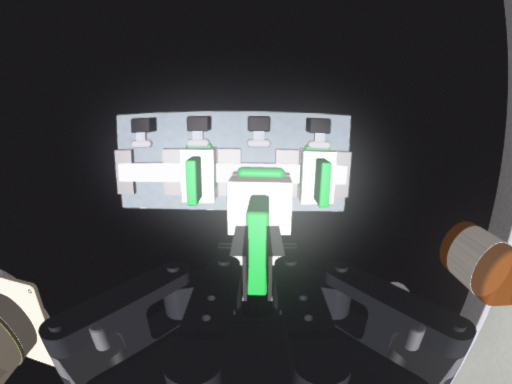

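The cartridge is held, with its fin between the pads at (258,245). Next I measure the housing corners at rim height.

```bash
python3 - <<'E'
from h import *
np.set_printoptions(precision=1,suppress=True)
im=cv2.imread("pics/t1.png")
m=mask(im,"white");m[:,:205]=0;m[:,330:]=0;m[:120]=0;m[240:]=0
k=blobs(m,500)[0]
a=cv2.approxPolyDP(cv2.convexHull(k),4,True)[:,0];print(a.tolist());print(pix2w("top",a,86))
h=cv2.cvtColor(im,cv2.COLOR_BGR2HSV)
m=((h[...,0]<10)|(h[...,0]>170))&(h[...,1]>130)&(h[...,2]>70);m=m.astype(np.uint8)*255;m[:,:240]=0;m[:,300:]=0;m[:150]=0;m[210:]=0
for k in blobs(m,5): r=rect("top",k,137);print("nut",r)
E
```

```text
[[316, 141], [301, 231], [217, 216], [233, 127], [276, 124]]
[[ 653.4 -130.2   86. ]
 [ 439.1  -95.2   86. ]
 [ 471.3  102.1   86. ]
 [ 684.7   68.6   86. ]
 [ 693.4  -34.4   86. ]]
nut ((556.3751220703125, -27.1317138671875), (23.513078689575195, 7.719509124755859), 76.66725158691406)
nut ((565.25537109375, 1.6211442947387695), (23.096540451049805, 7.603010177612305), 68.84827423095703)
```

```bash
python3 -m pendant '[[[0,-0.11,0],-0.008,0],[[0,-0.11,0],-0.008,0],[[0,-0.11,0],-0.008,0],[[0,-0.11,0],-0.008,0],[[0,-0.08,0],-0.008,0],[[0,0,0],-0.008,0],[[0,0,0],-0.008,0]]'
```

```text
time: 4.5
position: [525.1, 87.2, 230.3]
eef_rot: [180.0, 0.1, -7.9]
ft_force: [0.5, 0.4, -0.8]
opening: 0.104
```

Corners give the housing at (562.1, -13.7), yaw -9.1°, with sides 216 x 200 mm (expected 218 x 200). The nut midpoint is at (561, -13), so the two agree. First slot is housing (-68, +47).

```bash
python3 -m pendant '[[[-0.044,-0.081,0],-0.0065,0],[[0,0,0],0,0],[[0,0,-0.08],0,0],[[0,0,-0.08],0,0],[[0,0,0],0,0],[[0,0,0],0,0]]';python3 - <<'E'
from h import *
cv2.imwrite("pics/w3.png",camera("wrist"))
E
```

```text
time: 5.25
position: [504.5, 46.8, 152.4]
eef_rot: [-180.0, -0.1, -9.0]
ft_force: [0.0, 0.3, -0.5]
opening: 0.104
```

View pics/w3.png

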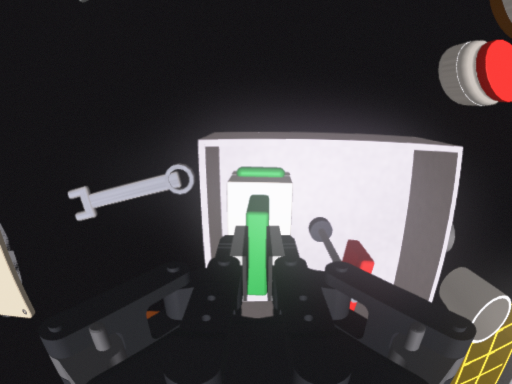

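The cartridge hangs over its quarter, clear of the wall and the nut (nut at about (355,262)).

```bash
python3 -m pendant '[[[0,0,-0.06],0,0],[[0,0,-0.06],0,0],[[0,0,-0.03],0,0],[[0,0,-0.012],0,0],[[0,0,0],0,0],[[0,0,0],0,0]]'; python3 -m pendant '[[[0,0,0],0,34],[[0,0,0],0,34],[[0,0,0],0,34],[[0,0,0.03],0,34],[[0,0,0.09],0,34],[[0,0,0.1],0,34],[[0,0,0.1],0,34]]'; python3 - <<'E'
from h import *
cv2.imwrite("pics/w4.png",camera("wrist"))
E
```

```text
time: 6.05
position: [504.4, 46.1, 71.1]
eef_rot: [-180.0, -0.1, -9.0]
ft_force: [0.5, -0.5, -2.0]
opening: 0.104
time: 6.92
position: [503.6, 45.7, 232.9]
eef_rot: [-180.0, -0.1, -9.1]
ft_force: [1.4, 0.6, -0.4]
opening: 0.397
```

View pics/w4.png

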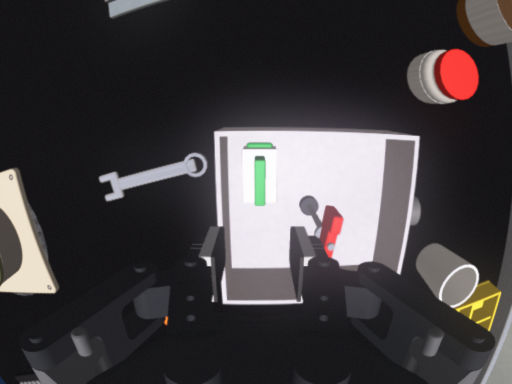

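```bash
python3 -m pendant '[[[0.032,0.1,0],0.0102,40],[[0.032,0.1,0],0.0102,40],[[0.032,0.1,0],0.0102,40],[[0.032,0.1,0],0.0102,40],[[0.032,0.1,0],0.0102,40],[[0.032,0.1,0],0.0102,40],[[0,0,0],0,40],[[0,0,0],0,40]]'; python3 - <<'E'
from h import *
im=camera("wrist")
for k in blobs(mask(im,"green"),100):
    r=rect("wrist",k,80);print(cv2.boundingRect(k),np.round(r[0],1),np.round(r[1],1),round(r[2],1))
E
```

```text
time: 7.98
position: [599.9, 345.3, 230.5]
eef_rot: [180.0, -0.0, 2.0]
ft_force: [0.9, -0.9, -0.0]
opening: 0.466
(122, 157, 21, 45) [464.9 340.2] [22.3 49.3] 1.6
(254, 157, 11, 47) [602.8 342.8] [ 9.6 48.5] 0.7
```

```bash
python3 -m pendant '[[[0.002,-0.004,-0.08],0,40],[[0,0,-0.08],0,40],[[0,0,-0.08],0,40],[[0,0,-0.06],0,40],[[0,0,-0.016],0,40],[[0,0,0],0,0],[[0,0,0],0,0],[[0,0,0],0,0]]' 70;python3 -m pendant '[[[0,0,0],0,0],[[0,0,0],0,0],[[0,0,0.02],0,0],[[0,0,0.02],0,0],[[0,0,0.03],0,0],[[0,0,0.06],0,0],[[0,0,0.09],0,0],[[0,0,0.1],0,0]]'
```

```text
time: 9.02
position: [602.0, 344.2, 74.2]
eef_rot: [-179.9, -0.2, 2.0]
ft_force: [2.0, -1.5, 5.3]
opening: 0.097
time: 10.02
position: [600.4, 344.1, 234.4]
eef_rot: [-180.0, -0.0, 2.0]
ft_force: [0.1, 0.5, -1.9]
opening: 0.099
```

```bash
python3 -m pendant '[[[0.0122,-0.107,0],-0.0102,0],[[0.0122,-0.107,0],-0.0102,0],[[0.0122,-0.107,0],-0.0102,0],[[0.0122,-0.107,0],-0.0102,0],[[0.0122,-0.107,0],-0.0102,0],[[0.0122,-0.107,0],-0.0102,0],[[0,0,0],0,0],[[0,0,0],0,0]]'; python3 - <<'E'
from h import *
cv2.imwrite("pics/w5.png",camera("wrist"));print(sense()["opening"])
E
```

```text
time: 11.02
position: [637.4, 23.7, 233.0]
eef_rot: [-179.9, -0.0, -9.0]
ft_force: [-1.4, 1.1, -2.2]
opening: 0.096
0.09515693596481979
```

View pics/w5.png

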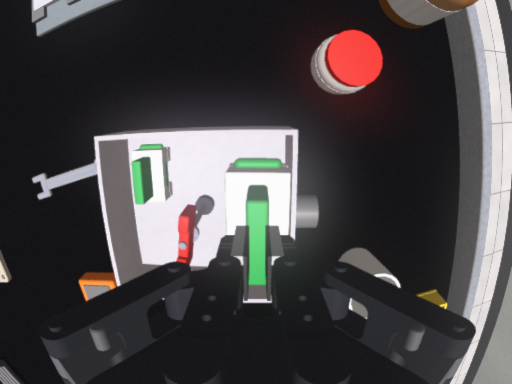

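The cartridge is over its far-left quarter and the first one stands at (150,175). Lowering.

```bash
python3 -m pendant '[[[0,0,-0.08],0,0],[[0,0,-0.08],0,0],[[0,0,-0.08],0,0],[[0,0,-0.05],0,0],[[0,0,-0.03],0,0],[[0,0,-0.004],0,0],[[0,0,0],0,0],[[0,0,0],0,0]]'; python3 -m pendant '[[[0,0,0],0,34],[[0,0,0],0,34],[[0,0,0],0,34],[[0,0,0.03],0,34],[[0,0,0.09],0,34],[[0,0,0.1],0,34],[[0,0,0.1],0,34]]'
```

```text
time: 12.08
position: [637.6, 23.1, 70.8]
eef_rot: [-180.0, -0.0, -9.0]
ft_force: [-0.4, -0.5, -1.5]
opening: 0.098
time: 12.95
position: [637.2, 22.8, 233.0]
eef_rot: [-180.0, -0.1, -9.0]
ft_force: [-0.1, 0.2, -0.3]
opening: 0.396
```

```bash
python3 -m pendant '[[[-0.045,0.08,0],0.0076,40],[[-0.045,0.08,0],0.0076,40],[[-0.045,0.08,0],0.0076,40],[[-0.045,0.08,0],0.0076,40],[[-0.045,0.08,0],0.0076,40],[[-0.045,0.08,0],0.0076,40],[[-0.045,0.08,0],0.0076,40],[[-0.045,0.08,0],0.0076,40]]'; python3 -m pendant '[[[0,0,0],0,40],[[0,0,0],0,40]]';python3 - <<'E'
from h import *
im=camera("wrist")
for k in blobs(mask(im,"green"),100):
    r=rect("wrist",k,80);print(cv2.boundingRect(k),np.round(r[0],1),np.round(r[1],1),round(r[2],1))
E
```

```text
time: 13.95
position: [456.7, 344.0, 231.5]
eef_rot: [-179.9, -0.1, 1.9]
ft_force: [0.2, 1.0, 0.1]
opening: 0.47
time: 14.2
position: [457.8, 342.4, 231.0]
eef_rot: [-180.0, -0.1, 1.9]
ft_force: [-0.3, -0.3, 0.0]
opening: 0.474
(252, 157, 10, 47) [458.4 340. ] [ 9.4 48.4] 1.8
```

```bash
python3 -m pendant '[[[0,-0.002,-0.08],0,40],[[0,0,-0.08],0,40],[[0,0,-0.08],0,40],[[0,0,-0.06],0,40],[[0,0,-0.016],0,40],[[0,0,0],0,0],[[0,0,0],0,0],[[0,0,0],0,0]]' 70;python3 -m pendant '[[[0,0,0],0,0],[[0,0,0],0,0],[[0,0,0.02],0,0],[[0,0,0.02],0,0],[[0,0,0.03],0,0],[[0,0,0.06],0,0],[[0,0,0.09],0,0],[[0,0,0.1],0,0]]'
```

```text
time: 15.25
position: [458.4, 342.3, 73.8]
eef_rot: [-179.9, -0.1, 1.9]
ft_force: [-0.1, -1.1, 6.9]
opening: 0.103
time: 16.25
position: [457.1, 341.9, 234.4]
eef_rot: [-180.0, -0.0, 1.9]
ft_force: [1.6, 0.4, -1.0]
opening: 0.098
```

```bash
python3 -m pendant '[[[0.0076,-0.0975,0],-0.0077,0],[[0.0076,-0.0975,0],-0.0077,0],[[0.0076,-0.0975,0],-0.0077,0],[[0.0076,-0.0975,0],-0.0077,0],[[0.0076,-0.0975,0],-0.0077,0],[[0.0076,-0.0975,0],-0.0077,0],[[0.0076,-0.0975,0],-0.0077,0],[[0.0076,-0.0975,0],-0.0077,0]]'; python3 -m pendant '[[[0,0,0],0,0],[[0,0,0],0,0]]'; python3 - <<'E'
from h import *
cv2.imwrite("pics/w6.png",camera("wrist"))
E
```

```text
time: 17.25
position: [487.9, -49.5, 233.5]
eef_rot: [-179.9, -0.1, -9.2]
ft_force: [-0.1, -0.6, -1.8]
opening: 0.098
time: 17.5
position: [487.9, -47.4, 232.8]
eef_rot: [-179.9, -0.0, -9.2]
ft_force: [0.2, 0.4, -0.6]
opening: 0.099
```

View pics/w6.png

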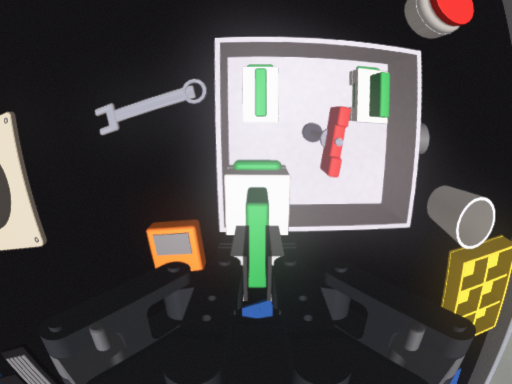

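The two placed cartridges stand upright at (260,92) and (372,95), and the third is over the near-right quarter.

```bash
python3 -m pendant '[[[0,0,-0.08],0,0],[[0,0,-0.08],0,0],[[0,0,-0.08],0,0],[[0,0,-0.05],0,0],[[0,0,-0.03],0,0],[[0,0,-0.003],0,0],[[0,0,0],0,0],[[0,0,0],0,0]]'; python3 -m pendant '[[[0,0,0],0,34],[[0,0,0],0,34],[[0,0,0],0,34],[[0,0,0.03],0,34],[[0,0,0.09],0,34],[[0,0,0.1],0,34],[[0,0,0.08],0,34]]'; python3 - <<'E'
from h import *
im=camera("top");cv2.imwrite("pics/t3.png",im)
for k in blobs(mask(im,"blue"),2000):
    r=rect("top",k,16);a=cv2.approxPolyDP(cv2.convexHull(k),5,True)[:,0];print(np.round(r[0]),np.round(r[1]),r[2]);print(a.tolist(),np.round(pix2w("top",a,16)).tolist())
E
```

```text
time: 18.55
position: [488.3, -47.9, 71.5]
eef_rot: [-180.0, -0.1, -9.2]
ft_force: [-0.6, 0.4, -1.7]
opening: 0.101
time: 19.42
position: [488.0, -48.4, 223.8]
eef_rot: [-180.0, -0.1, -9.2]
ft_force: [0.8, 0.3, 0.5]
opening: 0.394
[ 491. -342.] [224. 205.] 12.321747779846191
[[426, 162], [447, 246], [368, 263], [348, 178]] [[617.0, -417.0, 16.0], [407.0, -464.0, 16.0], [363.0, -268.0, 16.0], [574.0, -220.0, 16.0]]
[ 779. -569.] [141. 151.] 88.17615509033203
[[511, 73], [511, 126], [456, 128], [457, 77]] [[852.0, -642.0, 16.0], [713.0, -636.0, 16.0], [706.0, -496.0, 16.0], [840.0, -503.0, 16.0]]
```

View pics/t3.png

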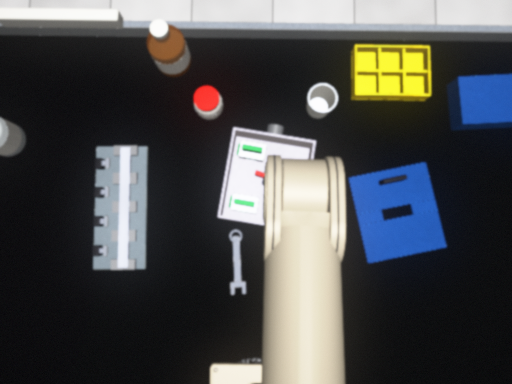

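The rail is empty and the cover is undisturbed at (490,-342), yaw 12.6°, so the fin should be near (568,-325).

```bash
python3 -m pendant '[[[0.02,-0.069,0],0.0151,45],[[0.02,-0.069,0],0.0151,45],[[0.02,-0.069,0],0.0151,45],[[0.02,-0.069,0],0.0151,45],[[0.02,-0.069,0],0.0151,45],[[0.02,-0.069,0],0.0151,45],[[0.02,-0.069,0],0.0151,45],[[0.02,-0.069,0],0.0151,45]]';python3 -m pendant '[[[0,0,0],0,45],[[0,0,0],0,45]]'; python3 - <<'E'
from h import *
im=camera("wrist");cv2.imwrite("pics/w7.png",im)
for k in blobs(mask(im,"blue"),2000):
    a=cv2.approxPolyDP(cv2.convexHull(k),6,True)[:,0];print(a.tolist(),np.round(pix2w("wrist",a,16)).tolist())
print(sense()["joint_pos"])
E
```

```text
time: 20.48
position: [568.0, -325.0, 221.4]
eef_rot: [180.0, -0.0, 12.7]
ft_force: [0.2, 0.8, 0.2]
opening: 0.53
time: 20.72
position: [567.7, -323.6, 221.0]
eef_rot: [-180.0, -0.0, 12.6]
ft_force: [-0.7, 0.8, 0.7]
opening: 0.527
[[282, 88], [279, 246], [122, 241], [109, 95]] [[576.0, -222.0, 16.0], [619.0, -416.0, 16.0], [407.0, -461.0, 16.0], [365.0, -268.0, 16.0]]
[ -2.41005963  26.22874762  39.25639858  81.37467702 -16.64056077
  78.24511368  49.92465028]
```

View pics/w7.png

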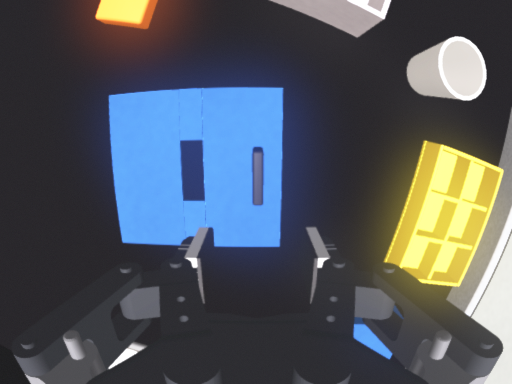

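The cover lies flat. Its corners give centre (492,-342), matching the top view, and the fin at (258,177) is in line with the jaws.

```bash
python3 -m pendant '[[[0.003,-0.001,-0.08],0,45],[[0,0,-0.08],0,45],[[0,0,-0.08],0,45],[[0,0,-0.07],0,45],[[0,0,-0.04],0,45],[[0,0,0],0,45],[[0,0,0],0,0],[[0,0,0],0,0]]' 110;python3 -m pendant '[[[0,0,0],0,0],[[0,0,0],0,0],[[0,0,0],0,0],[[0,0,0],0,0]]'
```

```text
time: 21.78
position: [570.0, -325.0, 47.4]
eef_rot: [179.9, -0.1, 12.6]
ft_force: [-5.7, 4.3, 15.2]
opening: 0.117
time: 22.28
position: [570.1, -325.0, 47.6]
eef_rot: [179.9, -0.1, 12.6]
ft_force: [-1.2, 0.8, 6.8]
opening: 0.095
```

```bash
python3 -m pendant '[[[0,0,0.02],0,0],[[0,0,0.04],0,0],[[0,0,0.08],0,0],[[0,0,0.08],0,0],[[0,0,0.08],0,0],[[0,0,0.09],0,0],[[0,0,0],0,0],[[0,0,0],0,0]]'; python3 - <<'E'
from h import *
im=camera("wrist")
for k in blobs(mask(im,"blue"),2000):
    z=sense()["position"][2]-34.6+3
    a=cv2.approxPolyDP(cv2.convexHull(k),6,True)[:,0];print(z,a.tolist(),np.round(pix2w("wrist",a,z)).tolist())
E
```

```text
time: 23.28
position: [569.0, -324.4, 240.8]
eef_rot: [-180.0, -0.0, 12.6]
ft_force: [0.3, 0.3, -3.0]
opening: 0.102
208.35375197697505 [[306, 60], [300, 256], [56, 313], [24, 203], [13, 90], [148, 64]] [[576.0, -221.0, 208.0], [603.0, -344.0, 208.0], [410.0, -459.0, 208.0], [386.0, -356.0, 208.0], [367.0, -269.0, 208.0], [482.0, -242.0, 208.0]]
```

```bash
python3 -m pendant '[[[0.018,0.0744,0],-0.0151,0],[[0.018,0.0744,0],-0.0151,0],[[0.018,0.0744,0],-0.0151,0],[[0.018,0.0744,0],-0.0151,0],[[0.018,0.0744,0],-0.0151,0],[[0.018,0.0744,0],-0.0151,0],[[0.018,0.0744,0],-0.0151,0],[[0.018,0.0744,0],-0.0151,0]]';python3 -m pendant '[[[0,0,0],0,0],[[0,0,0],0,0],[[0,0,0],0,0]]'; python3 - <<'E'
from h import *
cv2.imwrite("pics/w8.png",camera("wrist"))
z=sense()["position"][2]-34.6+3
im=camera("wrist")
for k in blobs(mask(im,"blue"),2000):
    a=cv2.approxPolyDP(cv2.convexHull(k),6,True)[:,0];print(a.tolist(),np.round(pix2w("wrist",a,z)).tolist())
E
```

```text
time: 24.32
position: [640.8, -25.7, 239.4]
eef_rot: [180.0, 0.1, -9.3]
ft_force: [0.3, -0.3, -2.4]
opening: 0.1
time: 24.7
position: [640.8, -28.4, 240.4]
eef_rot: [180.0, 0.0, -9.3]
ft_force: [0.2, -0.1, -2.4]
opening: 0.1
[[305, 60], [300, 256], [55, 313], [24, 207], [13, 89], [138, 64]] [[685.0, 65.0, 209.0], [666.0, -59.0, 209.0], [442.0, -94.0, 209.0], [458.0, 7.0, 209.0], [474.0, 99.0, 209.0], [585.0, 82.0, 209.0]]
```

View pics/w8.png

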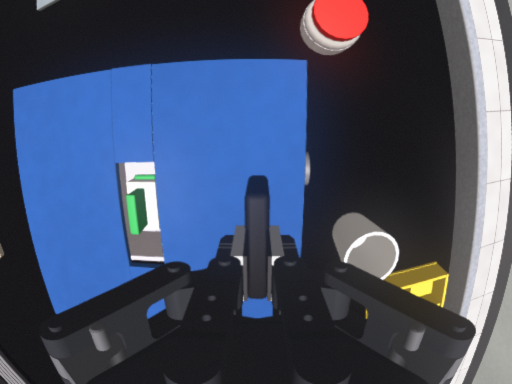

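```bash
python3 -m pendant '[[[-0.002,0.002,-0.05],0,0],[[0,0,-0.05],0,0],[[0,0,-0.03],0,0],[[0,0,-0.03],0,0],[[0,0,-0.02],0,0],[[0,0,-0.01],0,0],[[0,0,0],0,0],[[0,0,0],0,0]]'; python3 - <<'E'
from h import *
im=camera("wrist");cv2.imwrite("pics/w9.png",im)
t=camera("top");cv2.imwrite("pics/t4.png",cv2.resize(t[100:260,190:350],None,fx=3.6,fy=3.6,interpolation=2))
z=sense()["position"][2]-34.6+3
for k in blobs(mask(im,"blue"),2000):
    a=cv2.approxPolyDP(cv2.convexHull(k),6,True)[:,0];print(z,a.tolist(),np.round(pix2w("wrist",a,z)).tolist())
E
```

```text
time: 25.8
position: [640.5, -26.0, 146.2]
eef_rot: [-180.0, -0.1, -9.2]
ft_force: [0.7, 0.1, -3.2]
opening: 0.101
114.5304972880204 [[306, 60], [305, 165], [270, 223], [205, 268], [58, 313], [27, 218], [13, 90], [141, 64]] [[685.0, 67.0, 115.0], [675.0, 4.0, 115.0], [649.0, -30.0, 115.0], [600.0, -56.0, 115.0], [447.0, -92.0, 115.0], [457.0, -0.0, 115.0], [474.0, 100.0, 115.0], [586.0, 84.0, 115.0]]
```

View pics/w9.png

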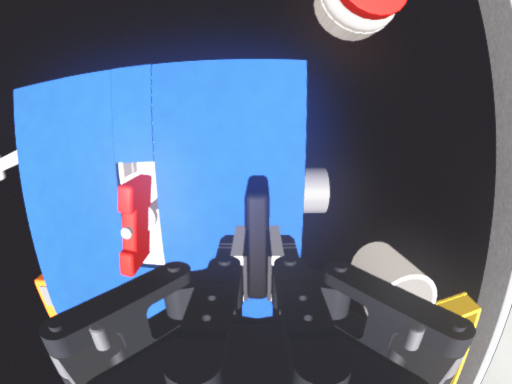

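The nut is passing up through the slot, and the stud tip is visible at (126,233). I compare the stud with the slot centre in this view.

```bash
python3 - <<'E'
from h import *
im=cv2.imread("pics/w9.png")
c=calibration("wrist")
print("stud",pix2w("wrist",[126,233],134,c))
b=mask(im,"blue")
for row in(165,180,200,220,240,255):
    print(row,np.flatnonzero(b[row,90:180]==0)[[0,-1]]+90)
for col in(125,140,150): 
    v=np.flatnonzero(b[130:290,col]==0)+130;print(col,v[[0,-1]])
print(pix2w("wrist",[[119,162],[155,162],[163,264],[129,270]],114.5,c))
E
```

```text
stud [[560.55037674 -15.94598379 134.        ]]
165 [ 90 179]
180 [ 90 179]
200 [ 90 179]
220 [ 91 179]
240 [110 179]
255 [101 179]
125 [130 289]
140 [130 289]
150 [130 289]
[[558.44169401  26.03999901 114.5       ]
 [583.60918511  21.29238349 114.5       ]
 [570.36746112 -49.24724333 114.5       ]
 [541.76860366 -51.62597166 114.5       ]]
```

View pics/t4.png

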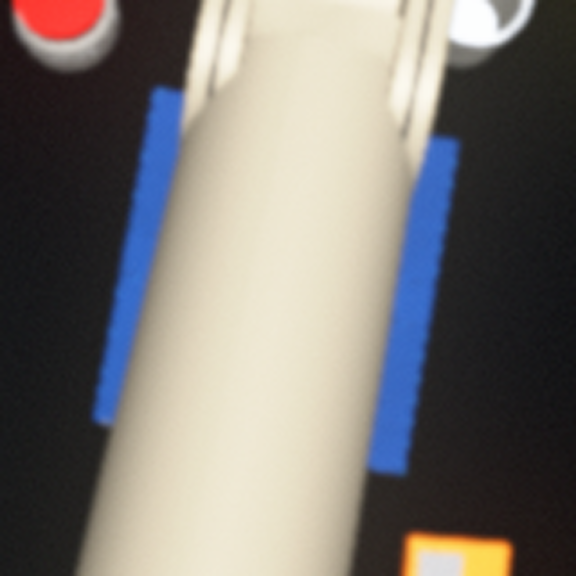

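```bash
python3 - <<'E'
from h import *
p=np.array([[155,88],[96,421],[459,140],[405,473]])/3.6-0.36+[190,100]
q=pix2w("top",p,114.5);print(q.round(1),q.mean(0))
# housing corners via line fits on first image (rim outer edges)
im=cv2.imread("pics/t1.png");m=mask(im,"white");m[:,:205]=0;m[:,330:]=0;m[:120]=0;m[240:]=0
k=blobs(m,500)[0];cv2.imwrite("pics/hm.png",cv2.resize(im[110:245,205:330],None,fx=4.5,fy=4.5,interpolation=2))
E
```

```text
[[ 685.1   68.   114.5]
 [ 469.1  101.4  114.5]
 [ 653.6 -129.1  114.5]
 [ 439.   -94.9  114.5]] [561.70803347 -13.65066859 114.5       ]
```

View pics/hm.png

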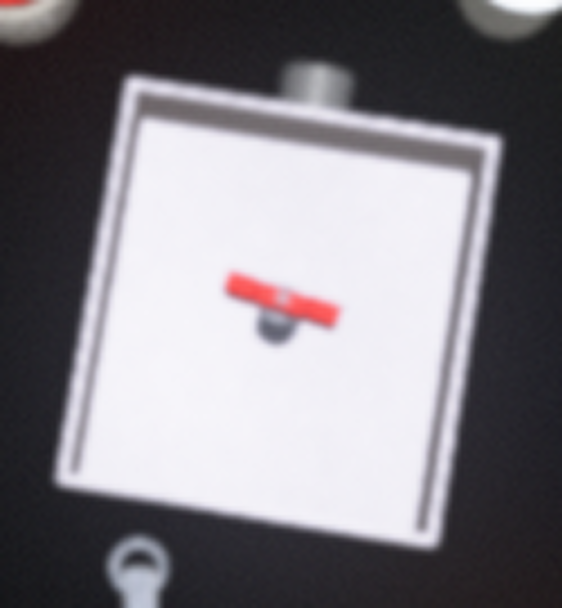

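The top view, from the same camera, puts the cover centre at (561.7,-13.7) against the housing at (562.1,-13.7). The yaw matches too, so I lower it.

```bash
python3 -m pendant '[[[0,0,-0.016],0,0],[[0,0,-0.008],0,0],[[0,0,0],0,0],[[0,0,0],0,0]]';python3 -m pendant '[[[0,0,-0.008],0,0],[[0,0,-0.006],0,0],[[0,0,0],0,0],[[0,0,0],0,0]]';python3 -m pendant '[[[0,0,-0.006],0,0],[[0,0,0],0,0],[[0,0,0],0,0],[[0,0,0],0,0]]'
```

```text
time: 26.4
position: [640.3, -26.0, 133.7]
eef_rot: [180.0, -0.0, -9.2]
ft_force: [0.7, -0.0, -2.7]
opening: 0.096
time: 26.9
position: [640.2, -26.0, 126.7]
eef_rot: [180.0, -0.0, -9.2]
ft_force: [0.3, -0.2, -1.0]
opening: 0.098
time: 27.4
position: [640.3, -26.0, 123.7]
eef_rot: [180.0, -0.0, -9.2]
ft_force: [0.5, 0.2, -0.7]
opening: 0.095
```

```bash
python3 -m pendant '[[[0,0,-0.003],0,0],[[0,0,0],0,0],[[0,0,0],0,0]]';python3 -m pendant '[[[0,0,0],0,34],[[0,0,0],0,34],[[0,0,0],0,34],[[0,0,0.03],0,34],[[0,0,0.08],0,34],[[0,0,0.1],0,34],[[0,0,0.04],0,34],[[0,0,0],0,34]]'; python3 - <<'E'
from h import *
im=camera("wrist");cv2.imwrite("pics/w10.png",im);cv2.imwrite("pics/s2.png",cv2.resize(camera("scene")[140:260,180:340],None,fx=4,fy=4,interpolation=2))
k=blobs(mask(im,"blue"),2000)[0];a=cv2.approxPolyDP(cv2.convexHull(k),6,True)[:,0];print(a.tolist(),np.round(pix2w("wrist",a,92)).tolist())
E
```

```text
time: 27.78
position: [640.3, -25.9, 123.6]
eef_rot: [-180.0, -0.0, -9.2]
ft_force: [-5.8, 1.3, 11.3]
opening: 0.097
time: 28.78
position: [641.1, -26.2, 249.8]
eef_rot: [-179.9, -0.2, -9.2]
ft_force: [-0.2, 0.3, -1.5]
opening: 0.398
[[284, 83], [280, 262], [107, 254], [88, 93]] [[682.0, 66.0, 92.0], [651.0, -127.0, 92.0], [441.0, -90.0, 92.0], [470.0, 102.0, 92.0]]
```

View pics/s2.png

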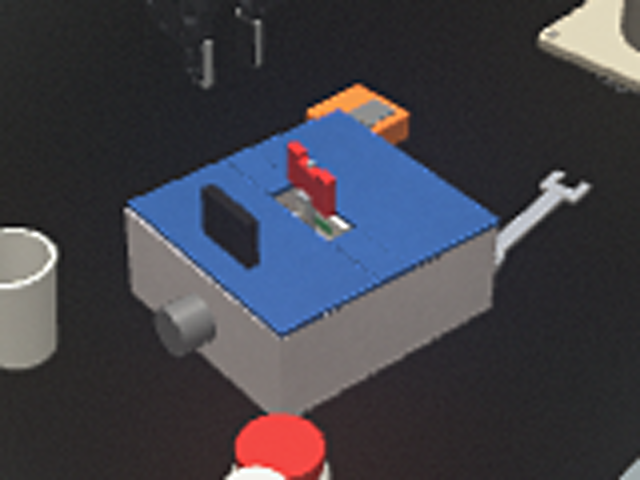

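View pics/w10.png

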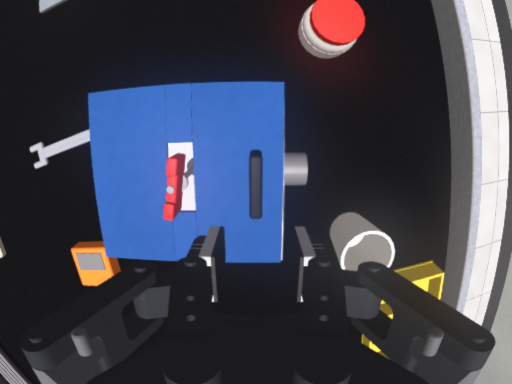

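The scene view shows the cover flush all round, with the nut standing clear through the slot. Both views agree. That used up the picture allowance, so checks from here are numeric.

```bash
python3 -m pendant '[[[-0.08,0.012,0],0,34],[[-0.079,0.0124,0],-0.044,34],[[0,0,0],0,34],[[0,0,0],0,34]]'; python3 - <<'E'
from h import *
im=camera("wrist");s=sense();print(s["position"],s["joint_pos"])
h=cv2.cvtColor(im,cv2.COLOR_BGR2HSV)
m=(((h[...,0]<8)|(h[...,0]>172))&(h[...,1]>130)&(h[...,2]>70)).astype(np.uint8)*255
for k in blobs(m,80):
    for z in(137,): r=rect("wrist",k,z);print(cv2.boundingRect(k),np.round(r[0],1),np.round(r[1],1),round(r[2],1))
E
```

```text
time: 29.38
position: [560.9, -13.4, 246.8]
eef_rot: [-180.0, 0.0, -17.0]
ft_force: [-0.7, -0.5, -0.4]
opening: 0.396
[561.14440298 -13.59508161 246.80433781] [-38.74129479  11.7359499   41.18629421  93.89752054  -7.86381156
  77.34008505 -13.43142571]
(358, 0, 53, 32) [723.3 109.1] [31.8 55. ] 83.6
```

```bash
python3 - <<'E'
from h import *
im=camera("wrist")
b,g,r=[im[...,i].astype(int) for i in range(3)]
m=((r>60)&(r>2*g)&(r>2*b)).astype(np.uint8)*255
for k in blobs(m,15):
    q=rect("wrist",k,137);print(cv2.boundingRect(k),np.round(q[0],1),np.round(q[1],1),round(q[2],1))
E
```

```text
(358, 0, 52, 32) [723.  108.9] [31.8 54.7] 83.5
```

```bash
python3 - <<'E'
from h import *
im=camera("wrist");cv2.imwrite("pics/w11.png",im)
print(im[120:300:10,258].tolist());print(im[200,200:320:8].tolist())
c=calibration("wrist");E=np.array(c["extrinsics"]);print(E.round(2))
p=np.linalg.inv(E)@[561,-14,137,1];t=np.arctan2(np.hypot(p[0],p[1]),p[2])/np.hypot(p[0],p[1])*c["fx"];print(c["cx"]+t*p[0],c["cy"]+t*p[1])
E
```

```text
[[247, 160, 103], [246, 159, 106], [253, 231, 224], [255, 255, 255], [165, 154, 255], [155, 143, 255], [159, 148, 255], [252, 247, 248], [149, 137, 255], [149, 137, 255], [137, 117, 255], [246, 159, 110], [245, 156, 103], [245, 155, 98], [245, 154, 94], [68, 47, 46], [59, 42, 41], [51, 39, 38]]
[[244, 152, 92], [244, 154, 96], [243, 153, 98], [243, 154, 104], [244, 157, 111], [245, 159, 117], [255, 254, 255], [150, 139, 255], [253, 250, 254], [255, 255, 255], [245, 160, 118], [244, 156, 112], [244, 156, 108], [243, 154, 102], [243, 152, 96]]
[[ 9.6000e-01 -2.8000e-01 -8.0000e-02  5.8071e+02]
 [-2.9000e-01 -9.2000e-01 -2.5000e-01  4.9240e+01]
 [ 0.0000e+00  2.6000e-01 -9.7000e-01  3.9245e+02]
 [ 0.0000e+00  0.0000e+00  0.0000e+00  1.0000e+00]]
256.3785214592766 188.79962381403598
```

The picture is washed out by the wrist lamp, so the nut shows as pink. I adjust the threshold.

```bash
python3 - <<'E'
from h import *
im=cv2.imread("pics/w11.png")
b,g,r=[im[...,i].astype(int) for i in range(3)]
m=((r>220)&(g<195)&(b<200)).astype(np.uint8)*255
m=cv2.morphologyEx(m,cv2.MORPH_CLOSE,np.ones((15,3),np.uint8))
for k in blobs(m,40):
    q=rect("wrist",k,137);print(cv2.boundingRect(k),np.round(q[0],1),np.round(q[1],1),round(q[2],1),cv2.minAreaRect(k))
E
```

```text
(360, 0, 49, 33) [724.7 108. ] [32.7 50.7] 83.6 ((384.0, 16.0), (32.0, 48.0), 90.0)
(253, 154, 12, 68) [562.8 -14.2] [61.6  9.6] 72.8 ((258.5, 187.5), (11.0, 67.0), 0.0)
(156, 262, 14, 9) [445.8 -63.6] [ 9. 14.] 87.7 ((162.38462829589844, 266.423095703125), (8.040761947631836, 12.747549057006836), 78.69007110595703)
```

```bash
python3 -m pendant '[[[0.002,-0.001,-0.08],0,34],[[0,0,-0.08],0,34],[[0,0,-0.06],0,34],[[0,0,-0.018],0,34],[[0,0,0],0,34],[[0,0,0],0,0],[[0,0,0],0,0],[[0,0,0],0,0]]' 40;python3 -m pendant '[[[0,0,0],0,0],[[0,0,-0.0006],-0.0556,0],[[0,0,-0.0006],-0.0556,0],[[0,0,0],0,0]]'; python3 -c "
from cell import *;s=sense();print(s['joint_pos'],s['wrist_torque'],s['ft_force'])"
```

```text
time: 30.52
position: [562.5, -14.2, 129.3]
eef_rot: [-179.9, -0.1, -17.1]
ft_force: [-0.7, -0.3, 6.4]
opening: 0.087
time: 31.02
position: [562.7, -14.3, 128.7]
eef_rot: [-179.9, -0.1, -37.3]
ft_force: [0.2, -0.6, 5.8]
opening: 0.085
[-39.2731518   18.92449105  43.19929522 102.40976083 -14.29665474
  64.13466696 -28.60611463] [-0.11587775 -0.0223241  -0.07583021] [ 0.17200764 -0.60845369  5.75976888]
```

Clockwise turns lower J7, which leaves about 100° in this stroke.

```bash
python3 -m pendant '[[[0,0,-0.0006],-0.0556,0],[[0,0,-0.0006],-0.0556,0],[[0,0,-0.0006],-0.0556,0],[[0,0,-0.0006],-0.0556,0],[[0,0,-0.0006],-0.0556,0],[[0,0,-0.0006],-0.0556,0],[[0,0,-0.0006],-0.0556,0],[[0,0,-0.0006],-0.0556,0]]';python3 -m pendant '[[[0,0,-0.0006],-0.0556,0],[[0,0,-0.0006],-0.0556,0],[[0,0,0],0,0],[[0,0,0],0,0]]'; python3 -c "
from cell import *;s=sense();print(s['joint_pos'],s['wrist_torque'],s['ft_force'])"
```

```text
time: 32.02
position: [562.8, -15.0, 126.5]
eef_rot: [-179.8, 0.0, -117.5]
ft_force: [0.2, -2.1, 7.8]
opening: 0.085
time: 32.52
position: [562.7, -15.2, 125.9]
eef_rot: [-179.9, 0.1, -137.2]
ft_force: [-0.5, -2.3, 9.0]
opening: 0.083
[ -53.53452535   27.15502095   63.86223657  103.10291309  -26.51676821
   66.43085096 -118.41507928] [-0.61527724  0.14651052 -0.07677762] [-0.51380198 -2.25445119  9.01403409]
```

```bash
python3 -m pendant '[[[0,0,0],0,34],[[0,0,0],0,34],[[0,0,0.05],0,34],[[0,0,0.05],0,34],[[0,0,0],0.0556,34],[[0,0,0],0.0556,34],[[0,0,0],0.0556,34],[[0,0,0],0.0556,34]]';python3 -m pendant '[[[0,0,0],0.0556,34],[[0,0,0],0.0556,34],[[0,0,0],0.0556,34],[[0,0,0],0.0556,34],[[0,0,0],0.0556,34],[[0,0,0],0.0556,34],[[0,0,0],0.0556,34],[[0,0,0],0.0556,34]]';python3 -m pendant '[[[0,0,0],0.0556,34],[[0,0,0],0.0556,34],[[0,0,0],0.0556,34],[[0,0,0],0.0556,34],[[0,0,0],0.0556,34],[[0,0,0],0.0556,34],[[0,0,0],0,34],[[0,0,0],0,34]]'; python3 - <<'E'
from h import *
s=sense();print(s["position"],s['joint_pos'])
im=camera("wrist")
b,g,r=[im[...,i].astype(int) for i in range(3)]
m=((r>220)&(g<195)&(b<200)).astype(np.uint8)*255
m[:100]=0;m=cv2.morphologyEx(m,cv2.MORPH_CLOSE,np.ones((15,3),np.uint8))
for k in blobs(m,40):
    q=rect("wrist",k,133);print(cv2.boundingRect(k),np.round(q[0],1),np.round(q[1],1),round(q[2],1),cv2.minAreaRect(k))
for k in blobs(mask(im,"blue"),2000):
    a=cv2.approxPolyDP(cv2.convexHull(k),6,True)[:,0];print(np.round(pix2w("wrist",a,92)).tolist())
E
```

```text
time: 33.52
position: [561.6, -14.0, 174.4]
eef_rot: [180.0, 0.0, -96.8]
ft_force: [0.4, -0.8, 0.1]
opening: 0.402
time: 34.52
position: [561.5, -14.0, 174.4]
eef_rot: [-180.0, 0.0, -16.8]
ft_force: [0.1, -0.3, 0.2]
opening: 0.398
time: 35.52
position: [561.6, -14.2, 174.4]
eef_rot: [-180.0, 0.0, 42.7]
ft_force: [-0.4, 0.1, -0.9]
opening: 0.399
[561.59344319 -14.18503392 174.44683284] [-32.06338433  14.30661292  33.73135743  99.20304385  -8.4588432
  69.04527813  46.61807528]
(463, 185, 40, 55) [703.1 112.1] [51.3 47.2] 40.7 ((482.68353271484375, 212.72589111328125), (37.866886138916016, 54.26215362548828), 5.906140327453613)
(250, 172, 16, 85) [563.2 -14.9] [ 9.8 60. ] 42.4 ((257.5, 214.0), (84.0, 15.0), 90.0)
(52, 104, 38, 80) [417.5 -76.5] [45.2 44.9] 86.4 ((71.27809143066406, 142.9337921142578), (79.22079467773438, 35.4905891418457), 87.64669799804688)
[[471.0, 102.0, 92.0], [570.0, 87.0, 92.0], [684.0, 67.0, 92.0], [674.0, -2.0, 92.0], [551.0, -113.0, 92.0], [440.0, -94.0, 92.0], [453.0, -0.0, 92.0]]
[[624.0, -40.0, 92.0], [661.0, -79.0, 92.0], [643.0, -105.0, 92.0], [603.0, -121.0, 92.0], [582.0, -77.0, 92.0]]
```

The nut turned as commanded (bar now at 42.4°, jaws at 42.7°) and the cover is still in place. Next stroke.

```bash
python3 -m pendant '[[[0.002,0,-0.05],0,34],[[0,0,-0.048],0,34],[[0,0,0],0,34],[[0,0,0],0,0],[[0,0,0],0,0],[[0,0,0],0,0],[[0,0,0],0,0]]' 40;python3 -m pendant '[[[0,0,-0.0006],-0.0556,0],[[0,0,-0.0006],-0.0556,0],[[0,0,-0.0006],-0.0556,0],[[0,0,-0.0006],-0.0556,0],[[0,0,-0.0006],-0.0556,0],[[0,0,-0.0006],-0.0556,0],[[0,0,-0.0006],-0.0556,0],[[0,0,-0.0006],-0.0556,0]]';python3 -m pendant '[[[0,0,-0.0006],-0.0556,0],[[0,0,-0.0006],-0.0556,0],[[0,0,-0.0006],-0.0556,0],[[0,0,-0.0006],-0.0556,0],[[0,0,-0.0006],-0.0556,0],[[0,0,-0.0006],-0.0556,0],[[0,0,-0.0006],-0.0556,0],[[0,0,-0.0006],-0.0556,0]]';python3 -m pendant '[[[0,0,-0.0006],-0.0556,0],[[0,0,-0.0006],-0.0556,0],[[0,0,0],0,0],[[0,0,0],0,0]]';python3 -c "
from cell import *;s=sense();print(s['joint_pos'],s['wrist_torque'],s['ft_force'])"
```

```text
time: 36.45
position: [562.8, -14.9, 126.6]
eef_rot: [180.0, -0.0, 42.9]
ft_force: [-5.0, -2.7, 7.1]
opening: 0.085
time: 37.45
position: [562.6, -14.9, 124.2]
eef_rot: [-180.0, 0.0, -37.5]
ft_force: [-5.5, -2.3, 9.5]
opening: 0.083
time: 38.45
position: [562.5, -14.7, 121.9]
eef_rot: [180.0, 0.0, -117.5]
ft_force: [-8.3, -1.7, 12.8]
opening: 0.082
time: 38.95
position: [562.5, -14.6, 121.3]
eef_rot: [180.0, -0.0, -137.2]
ft_force: [-9.3, -2.1, 12.4]
opening: 0.082
[ -55.92561385   30.99298907   68.57459073  103.31438295  -31.22041818
   67.66931062 -114.75548402] [-0.24255749  1.95022818 -0.00908818] [-9.27954233 -2.05433187 12.44968984]
```

```bash
python3 -m pendant '[[[0,0,0],0,34],[[0,0,0],0,34],[[0,0,0.05],0,34],[[0,0,0.05],0,34],[[0,0,0],0.0556,34],[[0,0,0],0.0556,34],[[0,0,0],0.0556,34],[[0,0,0],0.0556,34]]';python3 -m pendant '[[[0,0,0],0.0556,34],[[0,0,0],0.0556,34],[[0,0,0],0.0556,34],[[0,0,0],0.0556,34],[[0,0,0],0.0556,34],[[0,0,0],0.0556,34],[[0,0,0],0.0556,34],[[0,0,0],0.0556,34]]';python3 -m pendant '[[[0,0,0],0.0556,34],[[0,0,0],0.0556,34],[[0,0,0],0.0556,34],[[0,0,0],0.0556,34],[[0,0,0],0.0556,34],[[0,0,0],0.0556,34],[[0,0,0],0,34],[[0,0,0],0,34]]'; python3 - <<'E'
from h import *
s=sense();print(s["position"],s['joint_pos'])
im=camera("wrist")
b,g,r=[im[...,i].astype(int) for i in range(3)]
m=((r>220)&(g<195)&(b<200)).astype(np.uint8)*255
m[:100]=0;m=cv2.morphologyEx(m,cv2.MORPH_CLOSE,np.ones((15,3),np.uint8))
for k in blobs(m,40):
    q=rect("wrist",k,128);print(cv2.boundingRect(k),np.round(q[0],1),np.round(q[1],1),round(q[2],1))
E
```

```text
time: 39.95
position: [563.0, -13.9, 170.3]
eef_rot: [-180.0, 0.0, -96.8]
ft_force: [0.1, -0.3, 0.6]
opening: 0.399
time: 40.95
position: [562.9, -14.0, 170.3]
eef_rot: [-180.0, -0.0, -16.8]
ft_force: [0.7, -1.2, -0.4]
opening: 0.398
time: 41.95
position: [562.8, -14.2, 170.2]
eef_rot: [180.0, -0.0, 42.7]
ft_force: [0.1, 0.1, 0.2]
opening: 0.398
[562.79185042 -14.20096453 170.16849484] [-34.09660154  15.02376299  36.31299312  99.43950083  -9.50152751
  68.61395761  47.48774361]
(465, 186, 40, 55) [708.6 114.5] [49.1 48. ] 40.1
(248, 170, 17, 85) [562.8 -14.7] [10.5 60. ] 42.2
(50, 103, 37, 81) [426.6 -68.5] [32.4 61. ] 42.9
```

```bash
python3 -m pendant '[[[0,-0.001,-0.05],0,34],[[0,0,-0.044],0,34],[[0,0,0],0,34],[[0,0,0],0,0],[[0,0,0],0,0],[[0,0,0],0,0],[[0,0,0],0,0]]' 50;python3 -m pendant '[[[0,0,-0.0006],-0.0556,0],[[0,0,-0.0006],-0.0556,0],[[0,0,-0.0006],-0.0556,0],[[0,0,-0.0006],-0.0556,0],[[0,0,-0.0006],-0.0556,0],[[0,0,-0.0006],-0.0556,0],[[0,0,-0.0006],-0.0556,0],[[0,0,-0.0006],-0.0556,0]]';python3 -m pendant '[[[0,0,-0.0006],-0.0556,0],[[0,0,-0.0006],-0.0556,0],[[0,0,-0.0006],-0.0556,0],[[0,0,-0.0006],-0.0556,0],[[0,0,-0.0006],-0.0556,0],[[0,0,-0.0003],-0.0278,0],[[0,0,0],0,0],[[0,0,0],0,0]]';python3 -c "
from cell import *;s=sense();print(s['joint_pos'],s['wrist_torque'],s['ft_force'])"
```

```text
time: 42.88
position: [562.8, -15.3, 124.2]
eef_rot: [180.0, -0.0, 42.9]
ft_force: [-4.7, -1.9, 6.0]
opening: 0.033
time: 43.88
position: [562.6, -14.5, 121.6]
eef_rot: [-180.0, 0.0, -37.4]
ft_force: [-6.3, 0.1, 5.9]
opening: 0.033
time: 44.88
position: [562.7, -14.9, 119.9]
eef_rot: [180.0, 0.0, -92.2]
ft_force: [-5.3, -0.8, 6.7]
opening: 0.036
[-52.34004746  26.95072284  62.16280882 103.28214854 -26.09669384
  65.75294216 -73.77859604] [-0.16556416  0.99344317  0.1574422 ] [-5.26939049 -0.82897339  6.65595933]
```

The opening reads 0.033 against 0.083 before, so I need to check that the nut actually turned. Open, rise and measure its angle.

```bash
python3 -m pendant '[[[0,0,0],0,34],[[0,0,0],0,34],[[0,0,0],0,34],[[0,0,0.05],0,34],[[0,0,0.05],0,34],[[0,0,0],0,34],[[0,0,0],0,34]]'; python3 - <<'E'
from h import *
s=sense();print(s["position"],s['eef_rot'])
im=camera("wrist");c=calibration("wrist")
b,g,r=[im[...,i].astype(int) for i in range(3)]
m=((r>220)&(g<195)&(b<200)).astype(np.uint8)*255
m[:100]=0;m=cv2.morphologyEx(m,cv2.MORPH_CLOSE,np.ones((9,9),np.uint8))
for k in blobs(m,40):
    q=rect("wrist",k,126);print(cv2.boundingRect(k),np.round(q[0],1),np.round(q[1],1),round(q[2],1))
for k in blobs(mask(im,"blue"),1000):
    a=cv2.approxPolyDP(cv2.convexHull(k),6,True)[:,0];print(a.tolist(),np.round(pix2w("wrist",a,92)).tolist())
im=camera("top")
h=cv2.cvtColor(im,cv2.COLOR_BGR2HSV);print((h[160:200,250:290,1]>130).sum())
E
```

```text
time: 45.75
position: [562.5, -14.5, 168.5]
eef_rot: [180.0, 0.0, -92.1]
ft_force: [-0.0, 0.9, -0.2]
opening: 0.395
[562.46238591 -14.45606055 168.48227423] [ 1.79968988e+02  6.38598700e-03 -9.21340474e+01]
(239, 171, 36, 83) [562.4 -15.5] [60.1 11.2] 13.4
(358, 333, 16, 14) [ 436.2 -105.7] [23.4  7.2] 39.2
[[146, 51], [248, 56], [397, 84], [377, 208], [357, 270], [157, 270], [137, 261]] [[684.0, 67.0, 92.0], [672.0, -12.0, 92.0], [653.0, -129.0, 92.0], [551.0, -114.0, 92.0], [493.0, -101.0, 92.0], [499.0, 77.0, 92.0], [508.0, 95.0, 92.0]]
[[301, 312], [212, 306], [226, 258], [291, 277]] [[451.0, -51.0, 92.0], [461.0, 31.0, 92.0], [512.0, 14.0, 92.0], [491.0, -41.0, 92.0]]
0
```

The bar stands at 13.4°, so the nut is at about 7.46 rad. It slipped 15° because I pinched too near its top. I regrasp lower at the bar's actual angle.

```bash
python3 -m pendant '[[[0,0,0],0.043,34],[[0,-0.001,0],0.043,34],[[0,0,-0.05],0,34],[[0,0,-0.04],0,34],[[0,0,-0.013],0,34],[[0,0,0],0,34],[[0,0,0],0,34]]'; python3 -m pendant '[[[0,0,0],0,0],[[0,0,0],0,0],[[0,0,0],0,0],[[0,0,0],0,0],[[0,0,0],0,0]]' 60;python3 -m pendant '[[[0,0,-0.0003],-0.0278,0],[[0,0,-0.0003],-0.0278,0],[[0,0,-0.0003],-0.0278,0],[[0,0,-0.0003],-0.0278,0],[[0,0,0],0,0],[[0,0,0],0,0]]';python3 -c "
from cell import *;s=sense();print(s['joint_pos'],s['wrist_torque'],s['ft_force'])"
```

```text
time: 46.72
position: [563.1, -15.4, 118.2]
eef_rot: [-180.0, -0.0, -76.7]
ft_force: [-0.8, -0.4, -0.3]
opening: 0.394
time: 47.35
position: [563.0, -14.8, 118.1]
eef_rot: [-180.0, 0.0, -76.7]
ft_force: [-2.0, 2.1, 5.8]
opening: 0.065
time: 48.1
position: [563.0, -15.0, 117.6]
eef_rot: [-180.0, 0.0, -96.7]
ft_force: [-2.9, 2.1, 7.8]
opening: 0.069
[-52.94723777  27.89001362  63.3032182  103.4109772  -27.29404901
  65.81196656 -77.33112287] [0.39009983 0.59011811 0.01904527] [-2.86761887  2.07072517  7.75119613]
```

```bash
for i in 1; do python3 -m pendant '[[[0,0,-0.0002],-0.0278,0],[[0,0,0],0,0],[[0,0,0],0,0]]'; python3 -c "
from cell import *;s=sense();print(s['wrist_torque'],s['ft_force'])";done; python3 -m pendant '[[[0,0,-0.0001],-0.0222,0],[[0,0,0],0,0],[[0,0,0],0,0]]'; python3 -c "
from cell import *;s=sense();print(s['wrist_torque'],s['ft_force'])"
```

```text
time: 48.48
position: [563.0, -15.1, 117.6]
eef_rot: [-180.0, 0.0, -101.7]
ft_force: [-2.6, 2.2, 8.6]
opening: 0.064
[0.40618698 0.69249227 0.11410624] [-2.57817086  2.18487658  8.5796539 ]
time: 48.85
position: [563.0, -15.1, 117.6]
eef_rot: [-180.0, 0.0, -105.7]
ft_force: [-2.2, 1.2, 9.3]
opening: 0.069
[0.37281726 0.7503688  0.10851695] [-2.20381776  1.21542506  9.27703237]
```

The torque about z rose to 0.11 N m, so the nut is in contact. Release, rise and verify.

```bash
python3 -m pendant '[[[0,0,0],0,34],[[0,0,0],0,34],[[0,0,0],0,34],[[0,0,0.05],0,34],[[0,0,0.05],0,34],[[0,0,0],0,34],[[0,0,0],0,34]]'; cat > chk.py <<'E'
from h import *
s=sense();print(s["position"],s['eef_rot'])
im=camera("wrist")
b,g,r=[im[...,i].astype(int) for i in range(3)]
m=((r>220)&(g<195)&(b<200)).astype(np.uint8)*255
m[:100]=0;m=cv2.morphologyEx(m,cv2.MORPH_CLOSE,np.ones((9,9),np.uint8))
for k in blobs(m,300):
    q=rect("wrist",k,126);print(cv2.boundingRect(k),np.round(q[0],1),np.round(q[1],1),round(q[2],1))
for k in blobs(mask(im,"blue"),1000):
    a=cv2.approxPolyDP(cv2.convexHull(k),6,True)[:,0];print(np.round(pix2w("wrist",a,92)).tolist())
E
python3 chk.py
```

```text
time: 49.72
position: [562.4, -15.0, 166.2]
eef_rot: [180.0, -0.0, -105.7]
ft_force: [0.2, -0.6, -0.6]
opening: 0.397
[562.43138112 -15.0411749  166.18908955] [ 1.79965863e+02 -7.47002664e-03 -1.05673217e+02]
(248, 170, 18, 86) [562.5 -14.6] [ 9.9 60.1] 76.4
[[652.0, -129.0, 92.0], [480.0, -101.0, 92.0], [476.0, -82.0, 92.0], [524.0, 88.0, 92.0], [577.0, 86.0, 92.0], [684.0, 67.0, 92.0], [671.0, -16.0, 92.0]]
[[517.0, 26.0, 92.0], [492.0, -24.0, 92.0], [450.0, -26.0, 92.0], [469.0, 54.0, 92.0]]
```

The nut is at 454.5° = 7.93 rad, past the 7.85 contact point. Now withdraw and do a final check from the top.

```bash
python3 -m pendant '[[[0,0,0.1],0,34],[[0,0,0.1],0,34],[[-0.02,0.1,0],0,34],[[-0.02,0.1,0],0,34],[[-0.02,0.1,0],0,34],[[-0.02,0.1,0],0,34],[[0,0.1,0],0,34],[[0,0,0],0,34]]'; python3 - <<'E'
from h import *
im=camera("top")
k=blobs(mask(im,"blue"),2000)
for q in k:
    r=rect("top",q,92);a=cv2.approxPolyDP(cv2.convexHull(q),5,True)[:,0];P=pix2w("top",a,92);print(r,P[:,:2].round(1).tolist(),P.mean(0).round(1))
b,g,r=[im[...,i].astype(int) for i in range(3)]
m=((r>80)&(r>1.8*g)&(r>1.8*b)).astype(np.uint8)*255;m[:150]=0;m[210:]=0;m[:,230:232]=0
for q in blobs(m,5): print("nut",cv2.boundingRect(q),rect("top",q,126))
t0=cv2.imread("pics/t1.png").astype(int);d=np.abs(im.astype(int)-t0).max(2)
for n,(u,v,w,h) in dict(wrench=(222,226,30,72),timer=(297,245,40,38),beaker=(303,80,40,40),jar=(190,83,35,38)).items(): print(n,(d[v:v+h,u:u+w]>50).mean().round(3))
print(sense()["ft_force"])
E
```

```text
time: 50.78
position: [521.3, 239.6, 265.3]
eef_rot: [179.9, -0.1, -105.3]
ft_force: [-0.6, 0.0, 0.0]
opening: 0.4
((561.310791015625, -12.615486145019531), (206.609375, 223.7558135986328), 80.7439193725586) [[685.8, 68.3], [649.8, -129.4], [436.8, -92.2], [471.1, 104.0]] [560.9 -12.3  92. ]
((756.5545043945312, -530.2898559570312), (134.98133850097656, 139.2885284423828), 0.7631698250770569) [[825.0, -599.0], [694.8, -593.3], [688.2, -462.4], [813.3, -468.8]] [ 755.3 -530.9   92. ]
nut (263, 178, 6, 12) ((545.5361938476562, -9.939458847045898), (10.49734115600586, 26.115365982055664), 76.73078155517578)
nut (267, 164, 5, 11) ((578.963623046875, -17.555891036987305), (7.761163234710693, 23.493825912475586), 76.72464752197266)
wrench 0.0
timer 0.0
beaker 0.0
jar 0.0
[-0.860129   -0.84501432 -0.03848437]
```

```bash
python3 -c "
from cell import *;print(finish_job())"
```

```text
the job is handed in; nothing more can be done
None
```

The job is done and handed in after about 51 s of robot time. Three cartridges were on the rail. All three are now in the housing, with the blue cover seated on the rim and the wing nut screwed down onto it.

Last checks:
- **Cover:** its centre measured (561, -12) mm in the last top view, within about 2 mm of the housing centre (562, -14). When I seated it, the gripper stopped at the expected height with about 11 N of contact. I did not measure its level again after tightening.
- **Wing nut:** its bar angle read about 7.93 rad in the wrist view and about 7.92 rad in the top view. That is past the 7.85 contact point and the 7.7 limit. The turning torque rose from 0.02 to 0.11 N m as it met the cover.
- **Cartridges:** I saw the first two standing upright in the housing. The third was lowered and released at the right height, but I did not look at it again directly before the cover went on.
- **Bystanders:** the wrench, timer, beaker and jar show no change between the first and last top views.
- **Robot:** it stood clear at hand-in, with near-zero wrist force.

**What went wrong:**
- On the third nut stroke I pinched too close to the top of the bar, and it slipped about 15°. I measured the bar's angle, regrasped lower and finished the turn.
- One extra image view was refused because I had already used the 16 allowed, so every check after the cover was seated was numeric.

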